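# Put the luthier's brass planes away by size

### The arm

A 7-joint arm with a two-finger parallel gripper is mounted at the origin on the work surface. World frame = base frame: x ahead of the robot, y to its left, z up, the work surface at z = 0. Lengths are in mm, angles in rad, forces in N, time in s.
With the tool pointing down it reaches from about 425 to 875 mm from the base axis. Payload 4.7 kg.
Tool frame: the origin (TCP) lies between the finger pads; the fingertips stand nose_length ahead of it and the grasp point (between the pads) lies 5 mm behind it (nose_length is the distance from the TCP to the fingertips, in mm); z points along the fingers, y is the line along which they close (so a half turn about z gives the same grasp; the last joint's range is limited). The gripper opens to 87 mm and grips with 3 to 60 N. Pads are 19 mm wide; open, the fingers measure 117 mm over their backs; the gripper's body (75 mm by 190 mm) begins 51 mm behind the grasp point.
Start: joints at [1.183, 0.321, -0.07, 1.45, 0.023, 1.371, -0.057], TCP at [254.182, -598.261, 236.587] pointing down, gripper open.
Joint ranges: [-2.86, 2.86], [-0.3, 2.09], [-1.38, 1.24], [0.06, 2.45], [-1.56, 4.7], [0.09, 2.05], [-2.69, 2.69]. Speed limits (rad/s): [2.57, 2.57, 3.14, 3.14, 3.14, 3.14, 3.14].

### API

Orientations are given as a 3x3 rotation matrix whose columns are the frame's x, y, z axes.
In Python, from rig import * gives the robot as it stands. The module is installed in compiled form; this text tells all that it offers.
- The arm moves only by the tool send_rows, never from a script. Its arguments are lists of equal length, an entry for each row: "claw": the opening, from 0 (shut) to 1 (fully open); "linear": the shift along the tool's x, y, z in m, a list of three; "twist": the turn about the tool's z in rad. A call has 1 to 12 rows; each row shifts and turns the commanded pose from where the row before left it, along the tool's axes as they then stand; what a row does not reach is not made up. A row lasts 1/10 s, in which the tool goes at most 50 mm and 8.59 degrees, less where a joint would pass 70% of its speed; a pose out of reach is approached as far as the arm can. A call is refused whole if a number of a shift passes 0.05 or a number of a turn 0.15, either way. A call with a gripper value outside its range is refused whole. The fingers move at their own pace and stop on an object; the grip force is fixed at half the most. Time passes only in rows, so rows that do not move let the fingers close. It gives the time, the measured TCP pose, the force, the opening and the grip force at its end, in the units of the state.
- observe(): the state, without advancing time (a new reading comes with each control period).
- capture(name): name is "side" or "top" or "wrist"; returns a dict with "frame" (384x512x3 uint8, red, green, blue), "intrinsics" (3x3 intrinsics, pixels), "dist" ([k1, k2, p1, p2, k3] as OpenCV has them; the pictures are not rectified), "rvec" (rotation vector, rad) and "tvec" (3), from world to camera coordinates, as OpenCV has them. Camera axes: x right, y down, z forward; pixel columns grow to the right and rows downward; lengths in mm; the calibration is good to about 2 mm. A picture is of the moment at which its call begins. There is no depth.
- finish_job(): hands the job in; it is judged then, once.
Trained networks look in the newest picture that a camera, given by its name, has taken for a name from the list of things; names that differ only in an ending like _2 or _b are one class to them, and where a whole thing is asked for, a point or a joint stands for the part that bears it (a point fixed in the world has none). Each returns a list of dicts, best first, with "confidence" (0 to 1); they miss things now and then, are a little off and sometimes report something else, mostly with a low value. They report only what shows in the picture. A call takes as long as a camera call. They do not tell look-alikes from the thing itself.
- silhouettes(target, camera): "mask" (384x512 bool, what is visible of it) and "extent" ([left, top, width, height] in pixels, round what is visible of it).
- tip_of(target, camera): "uv" ([column, row] in pixels: a listed point, or the origin of a listed thing).
The state is a dict: "time_s": time; "joint_positions": joint angles; "qvel": joint speeds; "tau": joint torques, N m; "position": TCP position; "tool_rot": TCP orientation; "wrist_force": force on the tool from outside, world axes, zero at the start; "moment": the same for the moment, N m; "gripper_width": opening from 0.0 (shut) to 1.0 (fully open); "gripper_force": force on a finger pad.
Only numpy, scipy, OpenCV 4.12 (cv2) and the standard library are available. Lean on these libraries where they do the work, as an engineer would, in place of code of your own. Each camera call takes 0.05 s, during which the arm holds its last target. There are 200 camera calls.

### The job

Put the four brass violin-maker's planes away, each in the felt-topped wooden cradle of its own size (smallest plane in the smallest cradle, and so on up to the largest): standing on its sole in the middle of the felt, lying lengthwise between the two end stops, either way round. Set them down rather than drop them, and leave the spool clamp and the glue jar where they stand.

Things in the scene. Friction and masses are not known exactly. Their poses are not given: they have to be found in the camera images.
- plane_tiny_centre (a point): the smallest of four brass violin-maker's planes, a solid brass block 32 mm long (x), 18 mm wide (y) and 20 mm high (z) with flat parallel cheeks; a dark wooden wedge and steel iron slope out of its top, up to about 10 mm above the brass, back towards -x; the front 8 mm is only 14 mm high. Stands on its flat sole. This point is at the centre of the brass block, 10 mm above the sole; x along its length (toe at +x), y across the cheeks, z up. Loose, about 65 g.
- plane_small_centre (a point): the second smallest of four brass violin-maker's planes, a solid brass block 46 mm long (x), 28 mm wide (y) and 24 mm high (z) with flat parallel cheeks; a dark wooden wedge and steel iron slope out of its top, up to about 13 mm above the brass, back towards -x; the front 11 mm is only 17 mm high. Stands on its flat sole. This point is at the centre of the brass block, 12 mm above the sole; x along its length (toe at +x), y across the cheeks, z up. Loose, about 160 g.
- plane_medium_centre (a point): the second largest of four brass violin-maker's planes, a solid brass block 64 mm long (x), 40 mm wide (y) and 29 mm high (z) with flat parallel cheeks; a dark wooden wedge and steel iron slope out of its top, up to about 17 mm above the brass, back towards -x; the front 15 mm is only 21 mm high. Stands on its flat sole. This point is at the centre of the brass block, 14.5 mm above the sole; x along its length (toe at +x), y across the cheeks, z up. Loose, about 380 g.
- plane_large_centre (a point): the largest of four brass violin-maker's planes, a solid brass block 86 mm long (x), 52 mm wide (y) and 34 mm high (z) with flat parallel cheeks; a dark wooden wedge and steel iron slope out of its top, up to about 23 mm above the brass, back towards -x; the front 21 mm is only 24 mm high. Stands on its flat sole. This point is at the centre of the brass block, 17 mm above the sole; x along its length (toe at +x), y across the cheeks, z up. Loose, about 750 g.
- cradle_tiny_felt (a point): the smallest of four fixed wooden cradles with dark felt: a board 64 mm long (x), 38 mm wide (y), felt top 8 mm above the bench, with a wooden stop 6 mm thick across each short end rising 10 mm above the felt, 52 mm clear between the stops; the long sides are open. Takes the smallest plane. This point is at the centre of the felt surface; x along its length, y across, z up.
- cradle_small_felt (a point): the second smallest of four fixed wooden cradles with dark felt: a board 78 mm long (x), 48 mm wide (y), felt top 8 mm above the bench, with a wooden stop 6 mm thick across each short end rising 10 mm above the felt, 66 mm clear between the stops; the long sides are open. Takes the second smallest plane. This point is at the centre of the felt surface; x along its length, y across, z up.
- cradle_medium_felt (a point): the second largest of four fixed wooden cradles with dark felt: a board 96 mm long (x), 60 mm wide (y), felt top 8 mm above the bench, with a wooden stop 6 mm thick across each short end rising 10 mm above the felt, 84 mm clear between the stops; the long sides are open. Takes the second largest plane. This point is at the centre of the felt surface; x along its length, y across, z up.
- cradle_large_felt (a point): the largest of four fixed wooden cradles with dark felt: a board 118 mm long (x), 72 mm wide (y), felt top 8 mm above the bench, with a wooden stop 6 mm thick across each short end rising 10 mm above the felt, 106 mm clear between the stops; the long sides are open. Takes the largest plane. This point is at the centre of the felt surface; x along its length, y across, z up.
- spool_clamp_centre (a point): a bystander: a spool clamp standing upright, two pale wooden discs 40 mm across on a steel rod, 64 mm tall, about 90 g, loose. This point is on its axis, 32 mm above the bench.
- glue_jar_centre (a point): a bystander: a closed amber glass glue jar with a metal cap, 52 mm across and 60 mm tall, about 160 g, loose. This point is on its axis, 30 mm above the bench.
There are look-alikes about, which are no part of the job. Leave any blue or purple look-alike of the part that bears cradle_large_felt alone.

How it is judged (in metres and radians):
At the end, for the whole second after the job is handed in: Each plane stands upright (0.1 rad) on the felt of its own cradle, centre within 10 mm of the felt's centre from above, at resting height within 4 mm, its length within 0.25 rad of the cradle's either way round; all released and at rest (horizontal distance between plane_tiny_centre and cradle_tiny_felt below 0.01 m and z of plane_tiny_centre in the frame of cradle_tiny_felt between 0.006 and 0.014 m and angle between each of plane_tiny_centre, plane_small_centre, plane_medium_centre, plane_large_centre's own z axis and vertical below 0.1 rad and angle between the x axis of plane_tiny_centre and the x axis of cradle_tiny_felt, either way round below 0.25 rad and linear speed of each of plane_tiny, plane_small, plane_medium, plane_large below 0.02 m/s and horizontal distance between plane_small_centre and cradle_small_felt below 0.01 m and z of plane_small_centre in the frame of cradle_small_felt between 0.008 and 0.016 m and angle between the x axis of plane_small_centre and the x axis of cradle_small_felt, either way round below 0.25 rad and horizontal distance between plane_medium_centre and cradle_medium_felt below 0.01 m and z of plane_medium_centre in the frame of cradle_medium_felt between 0.0105 and 0.0185 m and angle between the x axis of plane_medium_centre and the x axis of cradle_medium_felt, either way round below 0.25 rad and horizontal distance between plane_large_centre and cradle_large_felt below 0.01 m and z of plane_large_centre in the frame of cradle_large_felt between 0.013 and 0.021 m and angle between the x axis of plane_large_centre and the x axis of cradle_large_felt, either way round below 0.25 rad); the robot touches nothing.
It fails at once if the spool clamp is shifted by more than 20 mm or tipped over (distance of spool_clamp_centre from where it was at the start of the episode above 0.02 m or angle between spool_clamp_centre's own z axis and vertical above 0.5 rad).
It fails at once if the glue jar is shifted by more than 20 mm or tipped over (distance of glue_jar_centre from where it was at the start of the episode above 0.02 m or angle between glue_jar_centre's own z axis and vertical above 0.5 rad).
It fails at once if a plane is dropped or thrown: it moves faster than 0.7 m/s (a fall of 25 mm) without the fingers on it ((linear speed of plane_tiny above 0.7 m/s and contact force between the fingers and plane_tiny below 0.1 N) or (linear speed of plane_small above 0.7 m/s and contact force between the fingers and plane_small below 0.1 N) or (linear speed of plane_medium above 0.7 m/s and contact force between the fingers and plane_medium below 0.1 N) or (linear speed of plane_large above 0.7 m/s and contact force between the fingers and plane_large below 0.1 N)).
It also fails if it takes over 117 s, if anything falls off the work surface, if the arm or the gripper's body presses on something with over 40 N, if the wrist force passes 120 N, or if a joint passes its speed limit or range.

## Working session

There is one attempt and no reset: what is moved stays moved. The work goes in short steps, Python scripts to look and compute and a tool call to move; the robot and the scene stay as the last step left them, time stands still between calls to the robot, and variables do not carry over. Pictures are saved under pics/ and viewed, at most 14 in all, crops included, and the job is handed in when it is done.

Besides the shell and the picture viewer there is one more tool, called after ">>>" by a JSON object that holds its "op" and its "data", one argument or row to a line. send_rows: Moves the arm, as the interface text tells. Its arguments: {"type":"object","properties":{"claw":{"type":"array"},"linear":{"type":"array"},"twist":{"type":"array"}},"required":["claw","linear","twist"]}

```bash
mkdir -p pics
cat > h.py <<'E'
from rig import *
import numpy as np, cv2
def cap(n,fn=None):
    c=capture(n)
    if fn: cv2.imwrite('pics/'+fn,cv2.cvtColor(c['frame'],cv2.COLOR_RGB2BGR))
    return c
def ray(c,uv):
    K=np.array(c['intrinsics'],float);d=np.array(c['dist'],float)
    p=cv2.undistortPoints(np.array(uv,float).reshape(-1,1,2),K,d).reshape(-1,2)
    R=cv2.Rodrigues(np.array(c['rvec'],float))[0];t=np.array(c['tvec'],float).reshape(3)
    return -R.T@t,np.c_[p,np.ones(len(p))]@R
def onz(c,uv,z):
    o,D=ray(c,uv); return o+D*((z-o[2])/D[:,2])[:,None]
def proj(c,P):
    return cv2.projectPoints(np.array(P,float).reshape(-1,1,3),np.array(c['rvec'],float),np.array(c['tvec'],float),np.array(c['intrinsics'],float),np.array(c['dist'],float))[0].reshape(-1,2)
Z=dict(plane_tiny_centre=10,plane_small_centre=12,plane_medium_centre=14.5,plane_large_centre=17,cradle_tiny_felt=8,cradle_small_felt=8,cradle_medium_felt=8,cradle_large_felt=8,spool_clamp_centre=32,glue_jar_centre=30)
E
python3 - <<'E'
from h import *
np.set_printoptions(precision=1,suppress=True)
s=observe();print(s)
c=cap('top','top0.png')
for k,z in Z.items():
    for r in tip_of(k,'top')[:4]: print(k,round(r['confidence'],2),np.array(r['uv']),onz(c,r['uv'],z)[0])
c=cap('side','side0.png')
for k,z in Z.items():
    for r in tip_of(k,'side')[:4]: print('side',k,round(r['confidence'],2),np.array(r['uv']),onz(c,r['uv'],z)[0])
E
```

```text
{'time_s': 0.0, 'joint_positions': array([ 1.2,  0.3, -0.1,  1.5,  0. ,  1.4, -0.1]), 'qvel': array([-0., -0., -0.,  0.,  0.,  0., -0.]), 'tau': array([ -0. , -49.1,  -0.4, -31.3,  -0.1,   0. ,   0. ]), 'position': array([ 254. , -597.8,  235.5]), 'tool_rot': array([[ 0.9,  0.4, -0. ],
       [ 0.4, -0.9,  0. ],
       [-0. , -0. , -1. ]]), 'wrist_force': array([ 0.4,  0.7, -0.2]), 'moment': array([ 0. , -0.1,  0. ]), 'gripper_force': 0.0, 'gripper_width': 0.9981972636355586}
plane_tiny_centre 0.49 [102.1 261.5] [463.4 313.3  10. ]
plane_small_centre 0.83 [171.  195.7] [614.3 152.2  12. ]
plane_medium_centre 0.95 [366.1 256.9] [ 465.2 -302.1   14.5]
plane_large_centre 0.86 [371.  187.5] [ 628.1 -317.7   17. ]
cradle_tiny_felt 0.76 [305.1 253.3] [ 476.1 -158.8    8. ]
cradle_small_felt 0.6 [109.3 191. ] [627.1 297.9   8. ]
cradle_medium_felt 0.93 [169.8 262.4] [459.8 156.2   8. ]
cradle_large_felt 0.93 [298.6 192.2] [ 619.4 -146.2    8. ]
cradle_large_felt 0.77 [226.3 127.5] [774.9  22.6   8. ]
cradle_large_felt 0.74 [306.8 116.6] [ 800.7 -170.1    8. ]
cradle_large_felt 0.58 [382.8 1
[... 386 characters left out ...]
   14.5]
side plane_large_centre 0.85 [319.3 135.3] [ 629.7 -324.8   17. ]
side cradle_tiny_felt 0.74 [350.6 187.4] [ 467.7 -161.     8. ]
side cradle_small_felt 0.77 [186.3 292.3] [634.1 297.9   8. ]
side cradle_medium_felt 0.72 [296.1 275. ] [467.9 150.4   8. ]
side cradle_large_felt 0.95 [215.  188.7] [764.   23.7   8. ]
side cradle_large_felt 0.92 [299.  174.1] [ 605.5 -139.9    8. ]
side cradle_large_felt 0.7 [243.5 144.9] [ 805.4 -175.5    8. ]
side cradle_large_felt 0.59 [279. 123.] [ 773.1 -334.8    8. ]
side spool_clamp_centre 0.83 [262.9 193.5] [636.8  -2.1  32. ]
side glue_jar_centre 0.78 [329.8 225.9] [456.4  10.   30. ]
side glue_jar_centre 0.64 [295.9 170.9] [ 608. -123.   30.]
```

```bash
python3 -c "
import cv2
a=cv2.imread('pics/top0.png');cv2.imwrite('pics/top0c.png',cv2.resize(a[90:300,60:430],(800,454),interpolation=cv2.INTER_CUBIC))"
```

```text
(no output)
```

View pics/top0c.png

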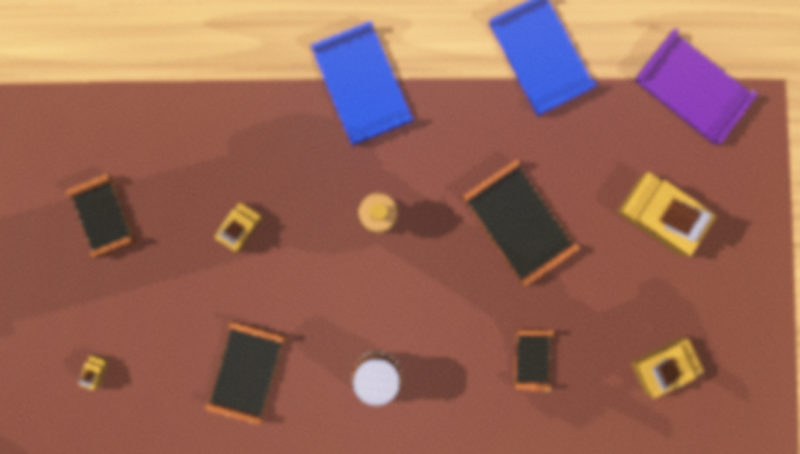

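View pics/side0.png

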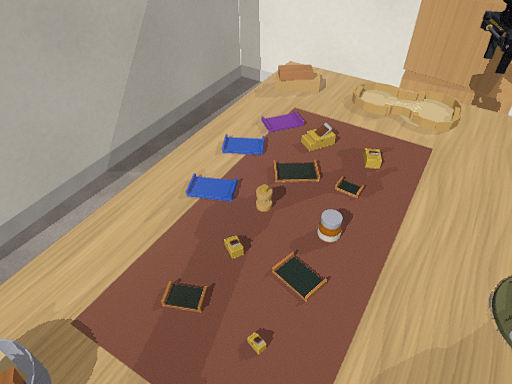

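The top view shows four large-cradle candidates: dark-felt wooden at (299,192), blue at (226,127) and (307,117), and purple at (383,131). The wooden one with felt fits the description, and the enlarged crop confirms it. Next I fit models to the masks to get poses.

```bash
cat >> h.py <<'E'
from scipy.optimize import minimize
PL=dict(tiny=(32,18,20,8,14,10),small=(46,28,24,11,17,13),medium=(64,40,29,15,21,17),large=(86,52,34,21,24,23))
CR=dict(tiny=(64,38),small=(78,48),medium=(96,60),large=(118,72))
def model(name):
    kind,sz=name.split('_')[:2]
    if kind=='plane':
        L,W,H,f,hf,_=PL[sz]
        b=[(x,y,0) for x in(-L/2,L/2) for y in(-W/2,W/2)]
        b+=[(x,y,H) for x in(-L/2,L/2-f) for y in(-W/2,W/2)]+[(L/2,y,hf) for y in(-W/2,W/2)]
    else:
        L,W=CR[sz]; b=[(x,y,z) for x in(-L/2,L/2) for y in(-W/2,W/2) for z in(0,18)]
    return np.array(b,float)
def fit(c,name,mask,p0,z0=0,yaw0=None):
    S=8; M=model(name)
    x0,y0=np.array(p0[:2])
    ys,xs=np.nonzero(mask); l,t=xs.min()-12,ys.min()-12; w,h=xs.max()-l+13,ys.max()-t+13
    ii=np.clip(np.arange(t,t+h),0,mask.shape[0]-1);jj=np.clip(np.arange(l,l+w),0,mask.shape[1]-1)
    S=8 if max(w,h)<100 else 2
    big=cv2.resize(mask[np.ix_(ii,jj)].astype(np.uint8),(int(w*S),int(h*S)),interpolation=cv2.INTER_NEAREST)
    def cost(p):
        a=p[2]*.02;P=M.copy();P[:,0]=p[0]+np.cos(a)*M[:,0]-np.sin(a)*M[:,1];P[:,1]=p[1]+np.sin(a)*M[:,0]+np.cos(a)*M[:,1];P[:,2]+=z0
        uv=(proj(c,P)-[l,t]+.5)*S
        im=np.zeros_like(big);cv2.fillConvexPoly(im,cv2.convexHull(np.round(uv).astype(np.int32)),1)
        return 1-(im&big).sum()/max(1,(im|big).sum())
    best=None
    for a in (np.arange(0,2*np.pi,np.pi/8) if yaw0 is None else [yaw0]):
        r=minimize(cost,[x0,y0,a/.02],method='Nelder-Mead',options=dict(initial_simplex=np.array([x0,y0,a/.02])+[[0,0,0],[6,0,0],[0,6,0],[0,0,8]],maxiter=150))
        if best is None or r.fun<best.fun: best=r
    return best.x[0],best.x[1],np.mod(best.x[2]*.02,2*np.pi),best.fun
def look(cam,name,near,z0=0,yaw0=None,c=None):
    "fit pose of name seen by cam near world xy"
    b=None
    for r in silhouettes(name,cam):
        m=np.array(r['mask']);ys,xs=np.nonzero(m)
        q=onz(c,[xs.mean(),ys.mean()],Z[name]+z0)[0][:2]
        d=np.hypot(*(q-near))
        if d<45 and (b is None or d<b[0]): b=(d,m,q,r['confidence'])
    if b is None: return None
    return fit(c,name,b[1],b[2],z0,yaw0)
def plan(tx,ty,yaw):
    "tool delta to xy and yaw of plane length (tool x along length, mod pi); translation in PRESENT tool axes, in rotated ones too"
    s=observe();R=np.array(s['tool_rot']);p=np.array(s['position'])
    cur=np.arctan2(R[1,0],R[0,0]);da=(yaw-cur+np.pi/2)%np.pi-np.pi/2
    d=np.array([tx,ty,p[2]])-p
    tw=-da
    a=cur+da;R2=np.array([[np.cos(a),np.sin(a),0],[np.sin(a),-np.cos(a),0],[0,0,-1]])
    print('t',round(s['time_s'],2),'pos',p.round(1),'cur yaw',round(cur,3),'q7',round(s['joint_positions'][6],2),'twist',round(tw,3),'or',round(tw-np.sign(tw)*np.pi,3),'move now-axes',(R.T@d).round(1),'after twist',(R2.T@d).round(1))
E
python3 - <<'E'
from h import *
N=dict(plane_tiny_centre=(463,313),plane_small_centre=(614,152),plane_medium_centre=(465,-302),plane_large_centre=(628,-318),cradle_tiny_felt=(476,-159),cradle_small_felt=(627,298),cradle_medium_felt=(460,156),cradle_large_felt=(619,-146))
c=cap('top')
for k,n in N.items():
    r=look('top',k,n,c=c);print(k,None if r is None else np.round(r,3))
plan(628,-318,0)
c=cap('wrist','w0.png')
E
```

```text
plane_tiny_centre [4.63165e+02 3.11869e+02 2.70300e+00 1.44000e-01]
plane_small_centre [6.17182e+02 1.55505e+02 5.68300e+00 8.20000e-02]
plane_medium_centre None
plane_large_centre [ 6.24926e+02 -3.10181e+02  4.11900e+00  5.70000e-02]
cradle_tiny_felt [ 4.70759e+02 -1.60713e+02  6.24100e+00  6.70000e-02]
cradle_small_felt [6.32188e+02 3.04228e+02 3.52200e+00 9.10000e-02]
cradle_medium_felt [4.61095e+02 1.48122e+02 6.01700e+00 1.11000e-01]
cradle_large_felt [ 6.18612e+02 -1.49418e+02  5.98000e-01  5.80000e-02]
t 1.55 pos [ 254.2 -598.2  236.6] cur yaw 0.402 q7 -0.06 twist 0.402 or -2.74 move now-axes [ 453.6 -111.7   -0. ] after twist [ 373.8 -280.2    0. ]
```

View pics/w0.png

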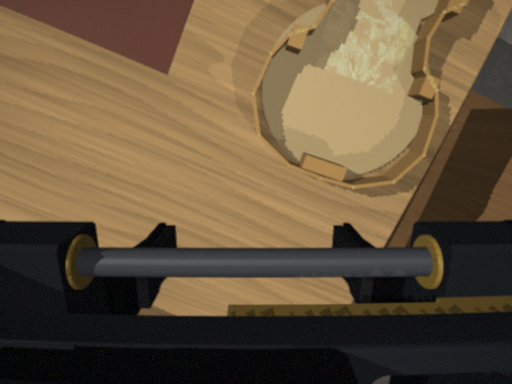

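The wrist view shows the fingers at the bottom (columns 160 to 350), the camera looking ahead along tool x, and the mat corner at (170,70). I work out its offset before moving.

Run:
```python
from h import *
c=cap('wrist');s=observe();R=np.array(s['tool_rot']);p=np.array(s['position'])
o,D=ray(c,[[255,192],[255,90]])
print('cam in tool',(R.T@(o-p)).round(1),'axis',(R.T@D.T).T.round(2))
for z in(0,80): print((R.T@(onz(c,[[255,100],[255,20],[255,192]],z)-p).T).T.round(0))
plan(625,-310,0.977)
```

```text
cam in tool [  67.9    0.3 -148.2] axis [[-0.24  0.    0.97]
 [ 0.08  0.    1.05]]
[[ 85.   2. 237.]
 [173.   2. 237.]
 [-27.   2. 237.]]
[[ 82.   2. 157.]
 [151.   2. 157.]
 [ -7.   2. 157.]]
t 1.65 pos [ 254.2 -598.2  236.6] cur yaw 0.402 q7 -0.06 twist -0.575 or 2.566 move now-axes [ 454.  -120.2   -0. ] after twist [446.3 146.    0. ]
```

>>> {"op": "send_rows", "data": {
  "claw": [1,1,1,1,1,1,1,1,1,1,1,1],
  "linear": [
    [0,0,0],
    [0,0,0],
    [0,0,0],
    [0,0,0],
    [0.036,0.014,0],
    [0.036,0.014,0],
    [0.036,0.014,0],
    [0.036,0.014,0],
    [0.036,0.014,0],
    [0.036,0.014,0],
    [0.036,0.014,0],
    [0.036,0.014,0]
  ],
  "twist": [-0.144,-0.144,-0.144,-0.143,0,0,0,0,0,0,0,0]
}}

```text
time_s: 2.85
position: [509.3, -421.4, 236.7]
tool_rot: [[0.56, 0.829, 0.0], [0.829, -0.56, -0.0], [-0.0, 0.0, -1.0]]
wrist_force: [1.1, -0.8, -0.0]
gripper_width: 0.998
gripper_force: 0.0
```

>>> {"op": "send_rows", "data": {
  "claw": [1,1,1,1],
  "linear": [
    [0.036,0.015,0],
    [0.036,0.015,0],
    [0,0,0],
    [0,0,0]
  ],
  "twist": [0,0,0,0]
}}

```text
time_s: 3.25
position: [574.2, -378.1, 236.2]
tool_rot: [[0.557, 0.83, -0.0], [0.83, -0.557, 0.0], [0.0, -0.001, -1.0]]
wrist_force: [-0.9, -0.9, -0.2]
gripper_width: 1.0
gripper_force: 0.0
```

```bash
cat > see.py <<'E'
import sys
from h import *
np.set_printoptions(precision=2,suppress=True)
# see.py name x y z0 pic
n,x,y,z0=sys.argv[1],*map(float,sys.argv[2:5])
c=cap('wrist',sys.argv[5] if len(sys.argv)>5 else None)
for t in tip_of(n,'wrist')[:3]: print('tip',round(t['confidence'],2),t['uv'],onz(c,t['uv'],(Z[n] if n[0]=='p' else 8)+z0)[0])
r=look('wrist',n,(x,y),z0,c=c);print(n,r and np.round(r,3))
if r: plan(*r[:3])
E
python3 see.py plane_large_centre 625 -310 0 w1.png
```

```text
tip 0.74 [256.4, 99.3] [ 624.33 -309.35   17.  ]
plane_large_centre [ 625.   -308.12    0.96    0.04]
t 3.4 pos [ 572.  -381.1  236.6] cur yaw 0.974 q7 -0.13 twist 0.01 or -3.132 move now-axes [90.2  2.8 -0.1] after twist [90.2  1.9  0. ]
```

View pics/w1.png

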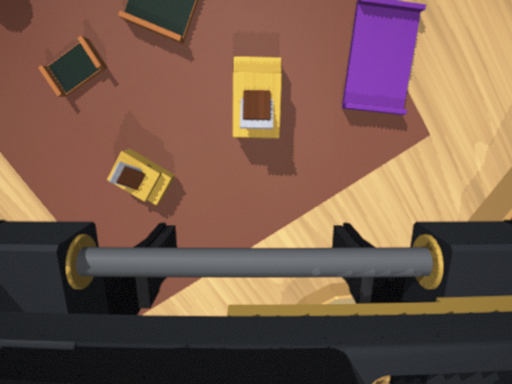

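The large plane is at (256,99), the medium one at (140,177), the purple decoy at (385,55), and the tiny cradle at (72,66). I estimate nose_length from the finger tip pixels (about (176,226) and (333,226)) and measure the medium plane too.

Run:
```python
from h import *
c=cap('wrist');s=observe();R=np.array(s['tool_rot']);p=np.array(s['position'])
o,D=ray(c,[[176,226],[334,226]]);o=R.T@(o-p);D=(R.T@D.T).T
for d,y in zip(D,(-43.5,43.5)): print((o+d*((y-o[1])/d[1])).round(1))
P=[R@np.array([9.5,sy*43.5,n])+p for sy in(-1,1) for n in(0,5,10,15,20)];print(proj(c,P).round(0))
g=c['frame'].mean(2);print(g[215:245,160:180:2].astype(int))
for k,n in dict(plane_medium_centre=(460,-308)).items(): print(k,look('wrist',k,n,c=c))
print(np.mean([observe()['position'] for i in range(5)],0))
```

```text
[  7.4 -43.5  17.1]
[ 9.8 43.5 10.3]
[[168. 234.]
 [170. 230.]
 [173. 227.]
 [175. 224.]
 [177. 221.]
 [339. 234.]
 [336. 230.]
 [334. 227.]
 [332. 224.]
 [330. 221.]]
[[103 102  97  83  86 103 103 102 104 102]
 [103 101 102  95  95 102 104 102 101 102]
 [101 103 102 101 101 104 102 103 104 102]
 [103 102 102 102 103 104 104 102 103 104]
 [101 104 101 103 102 105 103 102 103 103]
 [101 104 103 105 103 102 105 103 104 103]
 [100  99  99 103 104 102 102 102 101 101]
 [ 84  71  75  97 104 103 105 104 102 105]
 [ 44  39  39  86 104 103 104 103 104 103]
 [ 25  20  18  75  95  96  98  96 103 103]
 [ 18  18  17  47  56  60  58  64 100 103]
 [ 20  19  11  29  28  36  33  37  97 102]
 [ 22  16  13  27  31  32  33  29  97 103]
 [ 19  13  17  19  31  33  31  22  97 100]
 [ 20   8  21  25  36  33  29  23  93 102]
 [ 15  17  23  30  32  32  23  23  85 103]
 [ 13  20  22  32  32  31  21  20  84 103]
 [ 14  21  22  38  30  23  14  20  82 102]
 [ 16  15  30  34  30  20  16  20  75 104]
 [ 29  26  33  29  31  18  14  17  73 103]
 [ 32  30  33  31  24  20  17  19  72 104]
 [ 31  37  35  34  18  16  15  20  70 102]
 [ 33  33  37  30  16  19  11  16  72 104]
 [ 34  35  34  23  19  17  15  17  67 103]
 [ 34  36  30  22  20  17  15  19  65 105]
 [ 31  33  27  17  14  16  20  21  62 103]
 [ 32  31  24  14  15  17  16  16  59 102]
 [ 35  31  23  14  19  17  20  14  56 103]
 [ 32  21  17  16  15  17  17  15  56 102]
 [ 26  20  14  14  15  17  15  17  54 104]]
plane_medium_centre (np.float64(459.4985480385342), np.float64(-306.2304773404195), np.float64(5.157025770579129), np.float64(0.038991854883670296))
[ 572.08117351 -380.99644374  236.69746001]
```

>>> {"op": "send_rows", "data": {
  "claw": [1,1,1,1,1,1,1,1],
  "linear": [
    [0.029,0.001,0.03],
    [0.029,0.001,0.03],
    [0.03,0,0.03],
    [0,0,0.03],
    [0,0,0.03],
    [0,0,0.02],
    [0,0,0.02],
    [0,0,0]
  ],
  "twist": [0.01,0,0,0,0,0,0,0]
}}

```text
time_s: 4.3
position: [621.7, -308.2, 43.1]
tool_rot: [[0.569, 0.822, -0.006], [0.822, -0.569, 0.002], [-0.002, -0.006, -1.0]]
wrist_force: [-0.7, -0.5, -1.1]
gripper_width: 1.001
gripper_force: 0.0
```

>>> {"op": "send_rows", "data": {
  "claw": [1,1,1,1],
  "linear": [
    [0,0.001,0.012],
    [0,0.001,0.012],
    [0,0,0],
    [0,0,0]
  ],
  "twist": [0,0,0,0]
}}

```text
time_s: 4.7
position: [626.4, -309.2, 22.6]
tool_rot: [[0.568, 0.823, -0.0], [0.823, -0.568, -0.0], [-0.0, 0.0, -1.0]]
wrist_force: [0.8, 0.8, 0.3]
gripper_width: 0.996
gripper_force: 0.0
```

>>> {"op": "send_rows", "data": {
  "claw": [0.5,0.5,0.5,0.5,0.5,0.5,0.5],
  "linear": [
    [0,0,0],
    [0,0,0],
    [0,0,0],
    [0,0,0],
    [0,0,0],
    [0,0,0],
    [0,0,0]
  ],
  "twist": [0,0,0,0,0,0,0]
}}

```text
time_s: 5.4
position: [624.8, -308.0, 22.6]
tool_rot: [[0.568, 0.823, -0.004], [0.823, -0.568, 0.002], [-0.001, -0.004, -1.0]]
wrist_force: [-4.9, 2.7, 4.7]
gripper_width: 0.599
gripper_force: 30.0
```

>>> {"op": "send_rows", "data": {
  "claw": [0.5,0.5,0.5,0.5,0.5,0.5,0.5,0.5,0.5,0.5,0.5,0.5],
  "linear": [
    [0,0,-0.01],
    [0,0,-0.02],
    [0,0,-0.03],
    [0,0,-0.04],
    [0,0,-0.03],
    [0.008,-0.021,-0.005],
    [0.008,-0.021,-0.005],
    [0.008,-0.021,-0.005],
    [0.008,-0.021,-0.005],
    [0.008,-0.021,-0.005],
    [0.008,-0.021,-0.005],
    [0,0,0]
  ],
  "twist": [0,0,0,0,0,0,0,0.1,0.1,0.1,0.066,0]
}}

```text
time_s: 6.6
position: [561.0, -186.5, 182.2]
tool_rot: [[0.822, 0.569, -0.002], [0.569, -0.822, 0.003], [0.0, -0.004, -1.0]]
wrist_force: [0.0, 1.1, -8.1]
gripper_width: 0.596
gripper_force: 30.0
```

>>> {"op": "send_rows", "data": {
  "claw": [0.5,0.5,0.5],
  "linear": [
    [0,0,0],
    [0,0,0],
    [0,0,0]
  ],
  "twist": [0,0,0]
}}

```text
time_s: 6.9
position: [561.3, -192.8, 181.7]
tool_rot: [[0.826, 0.564, -0.001], [0.564, -0.826, 0.0], [-0.001, -0.001, -1.0]]
wrist_force: [0.1, 0.7, -9.1]
gripper_width: 0.596
gripper_force: 30.0
```

```bash
python3 see.py cradle_large_felt 618 -149 0 w2.png
```

```text
tip 0.86 [249.6, 111.2] [ 618.23 -149.41    8.  ]
tip 0.58 [494.5, 105.1] [ 767.46 -351.97    8.  ]
cradle_large_felt [ 617.89 -147.46    3.73    0.12]
t 7.05 pos [ 561.7 -192.3  182.1] cur yaw 0.6 q7 -0.75 twist 0.008 or -3.134 move now-axes [71.8 -5.3 -0. ] after twist [71.7 -5.8  0. ]
```

View pics/w2.png

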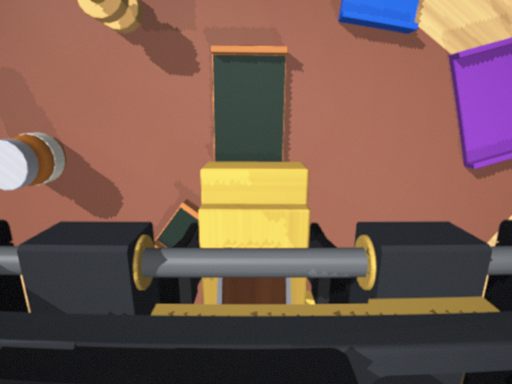

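The dark-felt wooden cradle is straight ahead: its far stop spans columns 211–287 at row 46, its near end is hidden by the held plane, and it is aligned with the tool. I compute the centre from the far stop.

Run:
```python
from h import *
c=cap('wrist');s=observe();R=np.array(s['tool_rot']);p=np.array(s['position'])
q=onz(c,[[211,47],[287,47]],18);print(((R.T@(q-p).T).T).round(1), 'centre fwd = x-59')
q=onz(c,[[212,120],[286,120]],8);print(((R.T@(q-p).T).T).round(1))
print(np.mean([observe()['position'] for i in range(5)],0))
```

```text
[[129.7 -39.1 164.2]
 [129.6  31.6 164.2]] centre fwd = x-59
[[ 63.  -41.4 174.2]
 [ 62.9  33.  174.2]]
[ 561.72365728 -192.14341006  182.21243492]
```

>>> {"op": "send_rows", "data": {
  "claw": [0.5,0.5,0.5,0.5,0.5,0.5,0.5,0.5,0.5,0.5,0.5,0.5],
  "linear": [
    [0.024,-0.001,0],
    [0.024,-0.001,0],
    [0.023,-0.002,0.02],
    [0,0,0.03],
    [0,0,0.03],
    [0,0,0.03],
    [0,0,0.02],
    [0,0,0.01],
    [0,0,0],
    [0,0,0.005],
    [0,0,0.003],
    [0,0,0]
  ],
  "twist": [0,0,0,0,0,0,0,0,0,0,0,0]
}}

```text
time_s: 8.3
position: [618.5, -148.4, 35.2]
tool_rot: [[0.825, 0.565, 0.001], [0.565, -0.825, -0.0], [0.0, 0.001, -1.0]]
wrist_force: [0.2, -0.1, -9.2]
gripper_width: 0.597
gripper_force: 30.0
```

>>> {"op": "send_rows", "data": {
  "claw": [0.5,0.5,0.5],
  "linear": [
    [0,0,0.001],
    [0,0,0.001],
    [0,0,0]
  ],
  "twist": [0,0,0]
}}

```text
time_s: 8.6
position: [618.1, -148.3, 32.7]
tool_rot: [[0.825, 0.565, 0.0], [0.565, -0.825, -0.0], [0.0, 0.0, -1.0]]
wrist_force: [0.1, -0.5, -8.2]
gripper_width: 0.596
gripper_force: 30.0
```

Still carried (Fz about −8 N), about 2 mm above the felt.

>>> {"op": "send_rows", "data": {
  "claw": [0.5,0.5,0.5,0.65,0.8,1,1,1],
  "linear": [
    [0,0,0.001],
    [0,0,0.001],
    [0,0,0],
    [0,0,0],
    [0,0,0],
    [0,0,0],
    [0,0,0],
    [0,0,0]
  ],
  "twist": [0,0,0,0,0,0,0,0]
}}

```text
time_s: 9.4
position: [618.5, -148.4, 31.1]
tool_rot: [[0.825, 0.565, 0.001], [0.565, -0.825, -0.0], [0.001, 0.001, -1.0]]
wrist_force: [-0.5, -0.2, 0.1]
gripper_width: 0.93
gripper_force: 0.0
```

Run:
```python
from h import *
plan(459.5,-306.2,5.157)
```

```text
t 9.4 pos [ 618.5 -148.4   31.1] cur yaw 0.601 q7 -0.91 twist -1.415 or 1.727 move now-axes [-2.204e+02  4.030e+01 -1.000e-01] after twist [ -74.1 -211.5    0. ]
```

>>> {"op": "send_rows", "data": {
  "claw": [1,1,1,1,1,1,1,1,1,1,1,1],
  "linear": [
    [0,0,-0.02],
    [0,0,-0.03],
    [0,0,-0.04],
    [0,0,-0.04],
    [-0.029,0.0155,-0.02],
    [-0.029,0.0155,0],
    [-0.029,0.0155,0],
    [-0.029,0.0155,0],
    [-0.029,0.0155,0],
    [-0.029,0.0155,0],
    [-0.029,0.0155,0],
    [-0.029,0.0155,0]
  ],
  "twist": [0,0,0,0,0,0,0,0,0,0,0,0]
}}

```text
time_s: 10.6
position: [496.2, -382.8, 180.8]
tool_rot: [[0.825, 0.565, 0.0], [0.565, -0.825, -0.0], [0.0, 0.001, -1.0]]
wrist_force: [-0.5, -0.1, 0.0]
gripper_width: 1.003
gripper_force: 0.0
```

>>> {"op": "send_rows", "data": {
  "claw": [1,1,1,1,1,1,1,1,1,1,1,1],
  "linear": [
    [0,0,0],
    [0,0,0],
    [0,0,0],
    [0,0,0],
    [0,0,0],
    [0,0,0],
    [0,0,0],
    [0,0,0],
    [0,0,0],
    [0,0,0],
    [0,0,0],
    [0,0,0]
  ],
  "twist": [-0.14,-0.14,-0.14,-0.14,-0.14,-0.14,-0.14,-0.14,-0.14,-0.14,-0.01,0]
}}

```text
time_s: 11.8
position: [496.8, -381.7, 180.6]
tool_rot: [[-0.423, 0.906, 0.0], [0.906, 0.423, 0.0], [-0.0, 0.0, -1.0]]
wrist_force: [0.2, -0.5, 0.5]
gripper_width: 1.001
gripper_force: 0.0
```

```bash
python3 see.py plane_medium_centre 459 -306 0 w3.png
python3 - <<'E'
from h import *
c=cap('top')
print('large',look('top','plane_large_centre',(618,-148),8,c=c))
E
```

```text
tip 0.95 [249.4, 97.9] [ 457.29 -308.03   14.5 ]
plane_medium_centre [ 458.56 -305.69    1.98    0.04]
t 11.95 pos [ 496.8 -381.7  180.6] cur yaw 2.009 q7 0.94 twist 0.034 or -3.107 move now-axes [85.1 -2.4 -0. ] after twist [85.  -5.3  0. ]
large (np.float64(619.6152151477822), np.float64(-150.0505408669353), np.float64(0.6026532993303081), np.float64(0.03649252631751276))
```

>>> {"op": "send_rows", "data": {
  "claw": [1,1,1,1,1,1,1,1,1,1,1],
  "linear": [
    [0.028,-0.001,0.02],
    [0.028,-0.001,0.03],
    [0.028,-0.0015,0.03],
    [0,0,0.03],
    [0,0,0.02],
    [0,0,0.015],
    [0,0,0.01],
    [0,0,0.005],
    [0,0,0],
    [0,0,0],
    [0,0,0]
  ],
  "twist": [0,0,0.02,0,0,0,0,0,0,0,0]
}}

```text
time_s: 13.15
position: [458.6, -307.7, 21.5]
tool_rot: [[-0.408, 0.913, 0.001], [0.913, 0.408, -0.001], [-0.002, 0.001, -1.0]]
wrist_force: [-0.5, 0.0, 0.4]
gripper_width: 0.998
gripper_force: 0.0
```

>>> {"op": "send_rows", "data": {
  "claw": [0.35,0.35,0.35,0.35,0.35,0.35,0.35,0.35],
  "linear": [
    [0,0,0],
    [0,0,0],
    [0,0,0],
    [0,0,0],
    [0,0,0],
    [0,0,0],
    [0,0,0],
    [0,0,0]
  ],
  "twist": [0,0,0,0,0,0,0,0]
}}

```text
time_s: 13.95
position: [458.3, -307.1, 20.6]
tool_rot: [[-0.408, 0.913, 0.001], [0.913, 0.408, -0.0], [-0.0, 0.001, -1.0]]
wrist_force: [1.2, -0.2, -1.3]
gripper_width: 0.459
gripper_force: 30.0
```

Run:
```python
from h import *
a=2.876
for r in (0,-85,-95,85): plan(461+r*np.cos(a),148+r*np.sin(a),a)
```

```text
t 13.95 pos [ 458.3 -307.1   20.6] cur yaw 1.991 q7 0.81 twist -0.885 or 2.257 move now-axes [414.4 188.2  -0. ] after twist [116.8 439.9   0. ]
t 13.95 pos [ 458.3 -307.1   20.6] cur yaw 1.991 q7 0.81 twist -0.885 or 2.257 move now-axes [360.6 253.9   0. ] after twist [ 31.8 439.9   0. ]
t 13.95 pos [ 458.3 -307.1   20.6] cur yaw 1.991 q7 0.81 twist -0.885 or 2.257 move now-axes [354.2 261.7   0. ] after twist [ 21.8 439.9   0. ]
t 13.95 pos [ 458.3 -307.1   20.6] cur yaw 1.991 q7 0.81 twist -0.885 or 2.257 move now-axes [ 4.682e+02  1.224e+02 -1.000e-01] after twist [201.8 439.9   0. ]
```

>>> {"op": "send_rows", "data": {
  "claw": [0.35,0.35,0.35,0.35,0.35,0.35,0.35,0.35,0.35,0.35,0.35,0.35],
  "linear": [
    [0,0,-0.01],
    [0,0,-0.02],
    [0,0,-0.03],
    [0,0,-0.04],
    [0,0,-0.04],
    [0.029,0.021,-0.02],
    [0.029,0.021,0],
    [0.029,0.021,0],
    [0.029,0.021,0],
    [0.029,0.021,0],
    [0.029,0.021,0],
    [0.029,0.021,0]
  ],
  "twist": [0,0,0,0,0,0,0,0,0,0,0,0]
}}

```text
time_s: 15.15
position: [508.6, -60.6, 180.5]
tool_rot: [[-0.408, 0.913, -0.001], [0.913, 0.408, -0.001], [-0.0, -0.001, -1.0]]
wrist_force: [0.9, -0.6, -4.2]
gripper_width: 0.461
gripper_force: 30.0
```

>>> {"op": "send_rows", "data": {
  "claw": [0.35,0.35,0.35,0.35,0.35,0.35,0.35,0.35,0.35,0.35,0.35,0.35],
  "linear": [
    [0.03,0.023,0],
    [0.03,0.023,0],
    [0.03,0.023,0],
    [0.03,0.023,0],
    [0.03,0.023,0],
    [0,0,0],
    [0,0,0],
    [0,0,0],
    [0,0,0],
    [0,0,0],
    [0,0,0],
    [0,0,0]
  ],
  "twist": [0,0,0,0,0,-0.147,-0.147,-0.147,-0.147,-0.147,-0.147,0]
}}

```text
time_s: 16.35
position: [552.5, 121.4, 180.2]
tool_rot: [[-0.964, 0.265, -0.001], [0.265, 0.964, -0.001], [0.001, -0.001, -1.0]]
wrist_force: [0.4, -0.3, -4.1]
gripper_width: 0.455
gripper_force: 30.0
```

```bash
python3 see.py cradle_medium_felt 461 148 0 w4.png
```

```text
tip 0.75 [253.4, 85.2] [459.1  145.56   8.  ]
cradle_medium_felt [460.97 148.17   2.87   0.07]
t 16.5 pos [552.9 121.6 180.4] cur yaw 2.87 q7 0.85 twist 0.004 or -3.138 move now-axes [95.6  0.9  0. ] after twist [95.6  0.5  0. ]
```

View pics/w4.png

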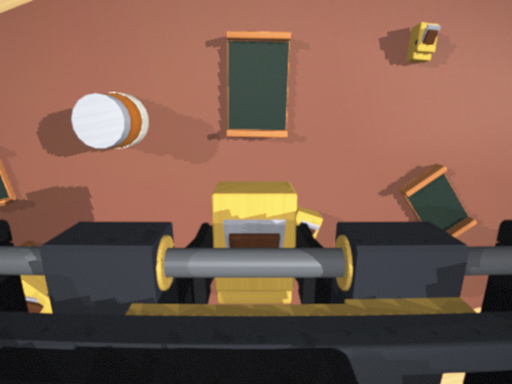

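The medium cradle is clear at (259,85), aligned with the tool, and the medium plane is held straight.

>>> {"op": "send_rows", "data": {
  "claw": [0.35,0.35,0.35,0.35,0.35,0.35,0.35,0.35,0.35,0.35,0.35,0.35],
  "linear": [
    [0.032,0,0],
    [0.032,0,0],
    [0.032,0,0.02],
    [0,0,0.03],
    [0,0,0.03],
    [0,0,0.03],
    [0,0,0.02],
    [0,0,0.01],
    [0,0,0.005],
    [0,0,0.003],
    [0,0,0.002],
    [0,0,0]
  ],
  "twist": [0,0,0,0,0,0,0,0,0,0,0,0]
}}

```text
time_s: 17.7
position: [461.2, 147.5, 31.1]
tool_rot: [[-0.964, 0.266, 0.001], [0.266, 0.964, -0.0], [-0.001, 0.0, -1.0]]
wrist_force: [0.3, 0.3, -4.9]
gripper_width: 0.457
gripper_force: 30.0
```

>>> {"op": "send_rows", "data": {
  "claw": [0.35,0.35,0.35],
  "linear": [
    [0,0,0.001],
    [0,0,0],
    [0,0,0]
  ],
  "twist": [0,0,0]
}}

```text
time_s: 18.0
position: [460.8, 147.4, 29.7]
tool_rot: [[-0.964, 0.266, 0.0], [0.266, 0.964, -0.0], [-0.0, -0.0, -1.0]]
wrist_force: [0.6, -0.9, -3.8]
gripper_width: 0.459
gripper_force: 30.0
```

>>> {"op": "send_rows", "data": {
  "claw": [0.35,0.35,0.55,0.7,0.8,0.8,0.8],
  "linear": [
    [0,0,0.001],
    [0,0,0],
    [0,0,0],
    [0,0,0],
    [0,0,0],
    [0,0,-0.02],
    [0,0,-0.03]
  ],
  "twist": [0,0,0,0,0,0,0]
}}

```text
time_s: 18.7
position: [459.3, 147.3, 78.0]
tool_rot: [[-0.964, 0.265, -0.004], [0.265, 0.964, 0.0], [0.004, -0.001, -1.0]]
wrist_force: [0.4, -0.8, 0.6]
gripper_width: 0.772
gripper_force: 0.0
```

>>> {"op": "send_rows", "data": {
  "claw": [1,1,1,1,1,1,1,1,1,1,1,1],
  "linear": [
    [0,0,-0.03],
    [0,0,-0.04],
    [-0.032,0.003,-0.03],
    [-0.032,0.003,0],
    [-0.033,0.003,0],
    [-0.033,0.003,0],
    [-0.033,0.003,0],
    [-0.033,0.003,0],
    [-0.033,0.003,0],
    [0,0,0],
    [0,0,0],
    [0,0,0]
  ],
  "twist": [0,0,0,0,0,0,0,0,0.11,0.11,0.11,0]
}}

```text
time_s: 19.9
position: [687.2, 107.1, 178.3]
tool_rot: [[-0.826, 0.564, -0.0], [0.564, 0.826, 0.0], [0.0, -0.0, -1.0]]
wrist_force: [0.2, 0.1, 0.3]
gripper_width: 1.003
gripper_force: 0.0
```

```bash
python3 see.py plane_small_centre 617 155 0 w5.png
python3 - <<'E'
from h import *
c=cap('top')
print('medium',look('top','plane_medium_centre',(461,148),8,c=c))
E
```

```text
tip 0.91 [253.5, 95.5] [615.51 154.74  12.  ]
tip 0.49 [17.7, 42.2] [443.85  -2.92  12.  ]
plane_small_centre [615.83 155.39   5.7    0.03]
t 20.05 pos [686.9 106.9 178.7] cur yaw 2.545 q7 0.53 twist -0.016 or 3.126 move now-axes [86.   0.2 -0. ] after twist [86.   1.5  0. ]
medium None
```

>>> {"op": "send_rows", "data": {
  "claw": [0.8,0.8,0.8,0.8,0.8,0.8,0.8,0.8,0.8,0.8,0.8],
  "linear": [
    [0.029,0,0.02],
    [0.029,0,0.03],
    [0.028,0,0.03],
    [0,0,0.03],
    [0,0,0.02],
    [0,0,0.015],
    [0,0,0.01],
    [0,0,0.006],
    [0,0,0],
    [0,0,0],
    [0,0,0]
  ],
  "twist": [0,0,-0.015,0,0,0,0,0,0,0,0]
}}

```text
time_s: 21.25
position: [616.7, 155.6, 18.5]
tool_rot: [[-0.834, 0.551, 0.002], [0.551, 0.834, 0.0], [-0.001, 0.001, -1.0]]
wrist_force: [-0.4, -0.3, -0.6]
gripper_width: 0.802
gripper_force: 0.0
```

>>> {"op": "send_rows", "data": {
  "claw": [0.2,0.2,0.2,0.2,0.2,0.2,0.2,0.2,0.2],
  "linear": [
    [0,0,0],
    [0,0,0],
    [0,0,0],
    [0,0,0],
    [0,0,0],
    [0,0,0],
    [0,0,0],
    [0,0,0],
    [0,0,0]
  ],
  "twist": [0,0,0,0,0,0,0,0,0]
}}

```text
time_s: 22.15
position: [615.9, 155.4, 17.5]
tool_rot: [[-0.834, 0.551, 0.0], [0.551, 0.834, 0.0], [-0.0, 0.0, -1.0]]
wrist_force: [-0.1, 0.6, 0.8]
gripper_width: 0.321
gripper_force: 30.0
```

Run:
```python
from h import *
for a in(3.522,.38):
  r=-85; plan(632+r*np.cos(a),304+r*np.sin(a),a)
c=cap('top','top1.png')
for k in PL:
  for r in tip_of(f'plane_{k}_centre','top')[:2]: print(k,r['confidence'],onz(c,r['uv'],Z[f'plane_{k}_centre']+8)[0])
```

```text
t 22.15 pos [615.9 155.4  17.5] cur yaw 2.558 q7 0.37 twist -0.964 or 2.177 move now-axes [ 20.  202.7   0. ] after twist [-155.1  132.     0. ]
t 22.15 pos [615.9 155.4  17.5] cur yaw 2.558 q7 0.37 twist -0.964 or 2.178 move now-axes [117.  63.  -0.] after twist [ 15. 132.   0.]
tiny 0.73 [ 467.45415199 -165.47081927   18.        ]
tiny 0.68 [456.77512195 307.41907716  18.        ]
small 0.24 [455.0544542    8.84797364  20.        ]
large 0.95 [ 623.45338509 -145.88060796   25.        ]
```

>>> {"op": "send_rows", "data": {
  "claw": [0.2,0.2,0.2,0.2,0.2,0.2,0.2,0.2,0.2,0.2,0.2,0.2],
  "linear": [
    [0,0,-0.01],
    [0,0,-0.02],
    [0,0,-0.03],
    [0,0,-0.04],
    [0,0,-0.04],
    [0.003,0.029,-0.02],
    [0.003,0.029,0],
    [0.003,0.029,0],
    [0.003,0.029,0],
    [0.003,0.029,0],
    [0.003,0.029,0],
    [0.002,0.029,0]
  ],
  "twist": [0,0,0,0,0,0,0,0,0,0,0,0]
}}

```text
time_s: 23.6
position: [711.3, 336.5, 177.7]
tool_rot: [[-0.834, 0.551, -0.001], [0.551, 0.834, -0.0], [0.0, -0.001, -1.0]]
wrist_force: [0.3, 0.3, -1.8]
gripper_width: 0.32
gripper_force: 30.0
```

>>> {"op": "send_rows", "data": {
  "claw": [0.2,0.2,0.2,0.2,0.2,0.2,0.2,0.2,0.2],
  "linear": [
    [0,0,0],
    [0,0,0],
    [0,0,0],
    [0,0,0],
    [0,0,0],
    [0,0,0],
    [0,0,0],
    [0,0,0],
    [0,0,0]
  ],
  "twist": [-0.14,-0.14,-0.14,-0.14,-0.14,-0.14,-0.124,0,0]
}}

```text
time_s: 24.5
position: [711.1, 335.5, 177.5]
tool_rot: [[-0.93, -0.368, -0.0], [-0.368, 0.93, -0.0], [0.0, 0.0, -1.0]]
wrist_force: [-0.4, -0.1, -1.5]
gripper_width: 0.321
gripper_force: 30.0
```

```bash
python3 see.py cradle_small_felt 632 304 0 w6.png;python3 - <<'E'
from h import *
c=cap('wrist')
print('medium',look('wrist','plane_medium_centre',(461,148),8,c=c))
print('tiny',look('wrist','plane_tiny_centre',(463,312),0,c=c))
E
```

```text
tip 0.85 [256.9, 94.6] [628.69 305.03   8.  ]
cradle_small_felt [629.9  304.54   0.38   0.07]
t 24.65 pos [711.1 335.7 177.6] cur yaw -2.763 q7 1.17 twist 0.002 or -3.14 move now-axes [87.   1.1  0. ] after twist [87.   0.9  0. ]
medium None
tiny None
```

View pics/w6.png

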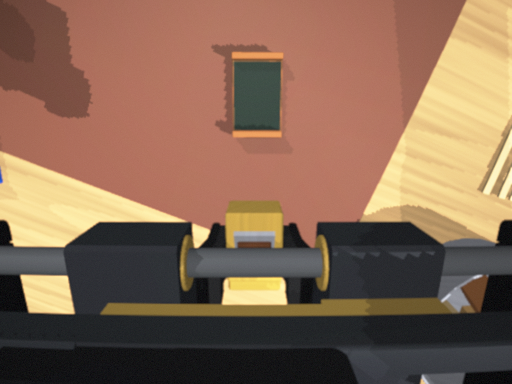

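The small cradle is clear at (257,94) and the small plane is held straight.

>>> {"op": "send_rows", "data": {
  "claw": [0.2,0.2,0.2,0.2,0.2,0.2,0.2,0.2,0.2,0.2,0.2,0.2],
  "linear": [
    [0.029,0,0],
    [0.029,0,0],
    [0.029,0.001,0.02],
    [0,0,0.03],
    [0,0,0.03],
    [0,0,0.03],
    [0,0,0.02],
    [0,0,0.01],
    [0,0,0.005],
    [0,0,0.003],
    [0,0,0.002],
    [0,0,0]
  ],
  "twist": [0,0,0,0,0,0,0,0,0,0,0,0]
}}

```text
time_s: 26.0
position: [630.4, 304.8, 28.3]
tool_rot: [[-0.929, -0.371, 0.001], [-0.371, 0.929, 0.0], [-0.001, 0.0, -1.0]]
wrist_force: [0.0, 0.6, -2.3]
gripper_width: 0.322
gripper_force: 30.0
```

>>> {"op": "send_rows", "data": {
  "claw": [0.2,0.2,0.2],
  "linear": [
    [0,0,0],
    [0,0,0],
    [0,0,0]
  ],
  "twist": [0,0,0]
}}

```text
time_s: 26.3
position: [630.2, 304.4, 27.9]
tool_rot: [[-0.929, -0.371, 0.0], [-0.371, 0.929, 0.0], [-0.0, -0.0, -1.0]]
wrist_force: [0.5, -0.6, -1.1]
gripper_width: 0.32
gripper_force: 30.0
```

>>> {"op": "send_rows", "data": {
  "claw": [0.2,0.2,0.2,0.4,0.6,0.6,0.6,0.6,0.6],
  "linear": [
    [0,0,0.001],
    [0,0,0.001],
    [0,0,0],
    [0,0,0],
    [0,0,0],
    [0,0,0],
    [0,0,-0.02],
    [0,0,-0.03],
    [0,0,-0.04]
  ],
  "twist": [0,0,0,0,0,0,0,0,0]
}}

```text
time_s: 27.2
position: [629.2, 303.9, 116.3]
tool_rot: [[-0.928, -0.371, -0.002], [-0.371, 0.928, -0.001], [0.002, -0.0, -1.0]]
wrist_force: [2.3, 0.7, -0.2]
gripper_width: 0.589
gripper_force: 0.0
```

>>> {"op": "send_rows", "data": {
  "claw": [1,1,1,1,1,1,1,1,1,1,1,1],
  "linear": [
    [0,0,-0.04],
    [0.031,0.002,-0.02],
    [0.031,0.002,0],
    [0.032,0.003,0],
    [0,0,0],
    [0,0,0],
    [0,0,0],
    [0,0,0],
    [0,0,0],
    [0,0,0],
    [0,0,0],
    [0,0,0]
  ],
  "twist": [0,0,0,0,0.14,0.14,0.14,0.14,0.14,0.117,0,0]
}}

```text
time_s: 28.4
position: [540.1, 276.5, 176.7]
tool_rot: [[-0.908, 0.42, 0.001], [0.42, 0.908, 0.0], [-0.001, 0.001, -1.0]]
wrist_force: [-0.6, 0.3, 0.1]
gripper_width: 1.001
gripper_force: 0.0
```

```bash
python3 see.py plane_tiny_centre 463 312 0 w7.png;python3 - <<'E'
from h import *
c=cap('wrist')
print('medium',look('wrist','plane_medium_centre',(461,148),8,c=c))
c=cap('top')
print('small',look('top','plane_small_centre',(630,304),8,c=c))
E
```

```text
tip 0.71 [254.2, 93.0] [459.88 313.19  10.  ]
plane_tiny_centre [462.25 312.19   2.8    0.06]
t 28.55 pos [540.1 276.1 175.8] cur yaw 2.706 q7 0.37 twist -0.091 or 3.05 move now-axes [85.8 -0.1 -0. ] after twist [85.4  7.7  0. ]
medium (np.float64(459.55572781871456), np.float64(146.89996171912784), np.float64(6.033690876722753), np.float64(0.032600098428656854))
small (np.float64(631.285116318522), np.float64(303.31821920480957), np.float64(0.3563361855731202), np.float64(0.11985759493670889))
```

View pics/w7.png

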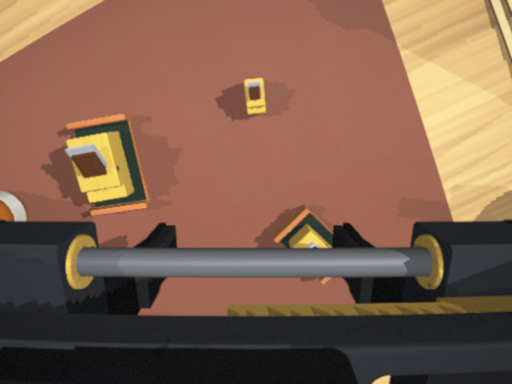

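The tiny plane is at (255,96), tilted slightly; the medium plane sits well in its cradle at (100,165).

>>> {"op": "send_rows", "data": {
  "claw": [0.8,0.8,0.8,0.8,0.8,0.8,0.8,0.8,0.8,0.8,0.8],
  "linear": [
    [0.029,0,0.02],
    [0.029,0,0.03],
    [0.0285,0,0.03],
    [0,0,0.03],
    [0,0,0.02],
    [0,0,0.014],
    [0,0,0.01],
    [0,0,0.005],
    [0,0,0],
    [0,0,0],
    [0,0,0]
  ],
  "twist": [0,0,-0.09,0,0,0,0,0,0,0,0]
}}

```text
time_s: 29.85
position: [462.3, 313.0, 17.3]
tool_rot: [[-0.94, 0.34, 0.001], [0.34, 0.94, 0.001], [-0.001, 0.001, -1.0]]
wrist_force: [-0.7, 0.0, 0.3]
gripper_width: 0.8
gripper_force: 0.0
```

>>> {"op": "send_rows", "data": {
  "claw": [0.1,0.1,0.1,0.1,0.1,0.1,0.1,0.1,0.1,0.1],
  "linear": [
    [0,0,0],
    [0,0,0],
    [0,0,0],
    [0,0,0],
    [0,0,0],
    [0,0,0],
    [0,0,0],
    [0,0,0],
    [0,0,0],
    [0,0,0]
  ],
  "twist": [0,0,0,0,0,0,0,0,0,0]
}}

```text
time_s: 30.85
position: [461.7, 312.6, 16.5]
tool_rot: [[-0.94, 0.34, 0.0], [0.34, 0.94, -0.0], [-0.0, -0.0, -1.0]]
wrist_force: [0.7, -0.2, -1.4]
gripper_width: 0.204
gripper_force: 30.0
```

Run:
```python
from h import *
a=-.042+np.pi
for r in (-85,85): plan(470.8+r*np.cos(a),-160.7+r*np.sin(a),a)
```

```text
t 30.85 pos [461.7 312.6  16.5] cur yaw 2.795 q7 0.23 twist -0.305 or 2.837 move now-axes [-250.5 -416.6    0. ] after twist [-113.9 -472.5    0. ]
t 30.85 pos [461.7 312.6  16.5] cur yaw 2.795 q7 0.23 twist -0.305 or 2.837 move now-axes [ -88.3 -467.6    0. ] after twist [  56.1 -472.5    0. ]
```

>>> {"op": "send_rows", "data": {
  "claw": [0.1,0.1,0.1,0.1,0.1,0.1,0.1,0.1,0.1,0.1,0.1,0.1],
  "linear": [
    [0,0,-0.01],
    [0,0,-0.02],
    [0,0,-0.03],
    [0,0,-0.04],
    [0,0,-0.04],
    [-0.019,-0.032,-0.02],
    [-0.019,-0.032,0],
    [-0.019,-0.032,0],
    [-0.019,-0.032,0],
    [-0.019,-0.032,0],
    [-0.019,-0.032,0],
    [-0.019,-0.032,0]
  ],
  "twist": [0,0,0,0,0,0,0,0,0,0,0,0]
}}

```text
time_s: 32.05
position: [510.6, 55.4, 177.3]
tool_rot: [[-0.941, 0.339, 0.001], [0.339, 0.941, -0.001], [-0.001, -0.0, -1.0]]
wrist_force: [0.7, -0.2, -1.1]
gripper_width: 0.202
gripper_force: 30.0
```

>>> {"op": "send_rows", "data": {
  "claw": [0.1,0.1,0.1,0.1,0.1,0.1,0.1,0.1,0.1,0.1,0.1],
  "linear": [
    [-0.019,-0.032,0],
    [-0.019,-0.032,0],
    [-0.019,-0.032,0],
    [-0.02,-0.032,0],
    [-0.02,-0.032,0],
    [-0.02,-0.032,0],
    [0,0,0],
    [0,0,0],
    [0,0,0],
    [0,0,0],
    [0,0,0]
  ],
  "twist": [0,0,0,0,0,0,-0.105,-0.1,-0.1,0,0]
}}

```text
time_s: 33.15
position: [555.4, -163.5, 176.9]
tool_rot: [[-0.999, 0.044, 0.0], [0.044, 0.999, -0.0], [-0.0, -0.0, -1.0]]
wrist_force: [0.0, -0.4, -0.7]
gripper_width: 0.204
gripper_force: 30.0
```

```bash
python3 see.py cradle_tiny_felt 471 -161 0 w8.png
```

```text
tip 0.78 [256.8, 94.1] [ 467.79 -157.7     8.  ]
cradle_tiny_felt [ 470.34 -160.33    3.07    0.06]
t 33.3 pos [ 555.5 -163.5  176.7] cur yaw 3.099 q7 1.59 twist 0.026 or -3.116 move now-axes [85.2 -0.5 -0. ] after twist [85.1 -2.7  0. ]
```

View pics/w8.png

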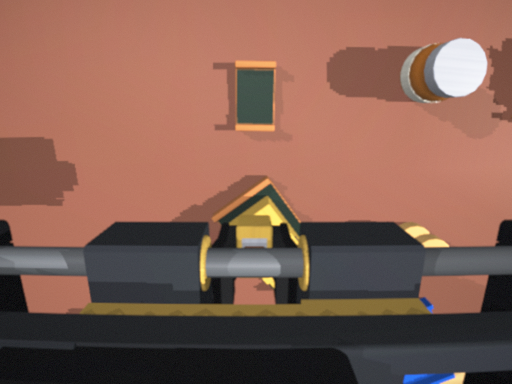

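The tiny cradle is at (256,96), aligned with the tool; the plane visible under the gripper is the large one in its cradle.

>>> {"op": "send_rows", "data": {
  "claw": [0.1,0.1,0.1,0.1,0.1,0.1,0.1,0.1,0.1,0.1,0.1,0.1],
  "linear": [
    [0.029,0,0],
    [0.029,0,0],
    [0.028,0.001,0.02],
    [0,0,0.03],
    [0,0,0.03],
    [0,0,0.03],
    [0,0,0.02],
    [0,0,0.01],
    [0,0,0.005],
    [0,0,0.003],
    [0,0,0.001],
    [0,0,0]
  ],
  "twist": [0,0,0,0,0,0,0,0,0,0,0,0]
}}

```text
time_s: 34.5
position: [470.2, -159.3, 28.3]
tool_rot: [[-0.999, 0.042, 0.001], [0.042, 0.999, -0.001], [-0.001, -0.001, -1.0]]
wrist_force: [-0.3, 0.4, 0.0]
gripper_width: 0.2
gripper_force: 30.0
```

>>> {"op": "send_rows", "data": {
  "claw": [0.1,0.1,0.1],
  "linear": [
    [0,0,0],
    [0,0,0],
    [0,0,0]
  ],
  "twist": [0,0,0]
}}

```text
time_s: 34.8
position: [469.7, -159.2, 27.8]
tool_rot: [[-0.999, 0.042, 0.0], [0.042, 0.999, -0.0], [-0.0, -0.0, -1.0]]
wrist_force: [0.1, 0.1, -1.1]
gripper_width: 0.206
gripper_force: 30.0
```

>>> {"op": "send_rows", "data": {
  "claw": [0.1,0.1,0.1,0.1,0.3,0.5,0.5,0.5,0.5,0.5],
  "linear": [
    [0,0,0.001],
    [0,0,0.001],
    [0,0,0.0005],
    [0,0,0],
    [0,0,0],
    [0,0,0],
    [0,0,0],
    [0,0,-0.02],
    [0,0,-0.03],
    [0,0,-0.04]
  ],
  "twist": [0,0,0,0,0,0,0,0,0,0]
}}

```text
time_s: 35.8
position: [468.3, -158.5, 114.8]
tool_rot: [[-0.999, 0.041, -0.003], [0.041, 0.999, 0.002], [0.003, 0.002, -1.0]]
wrist_force: [0.1, -0.4, 0.1]
gripper_width: 0.494
gripper_force: 0.0
```

>>> {"op": "send_rows", "data": {
  "claw": [1,1,1,1,1,1,1,1],
  "linear": [
    [0,0,-0.04],
    [-0.03,0,-0.02],
    [-0.03,0,0],
    [-0.03,0,0],
    [0,0,0],
    [0,0,0],
    [0,0,0],
    [0,0,0]
  ],
  "twist": [0,0,0,0,0,0,0,0]
}}

```text
time_s: 36.6
position: [558.6, -163.0, 175.1]
tool_rot: [[-0.999, 0.042, -0.001], [0.042, 0.999, -0.001], [0.001, -0.001, -1.0]]
wrist_force: [-0.9, -0.0, 0.5]
gripper_width: 0.991
gripper_force: 0.0
```

Run:
```python
from h import *
c=cap('wrist','w9.png')
print('tiny',look('wrist','plane_tiny_centre',(470,-160),8,c=c))
c=cap('top','top2.png')
a=cv2.imread('pics/top2.png');cv2.imwrite('pics/top2c.png',cv2.resize(a[90:300,60:430],(800,454),interpolation=cv2.INTER_CUBIC))
for k,n in dict(small=(630,304),medium=(461,148),large=(618,-148)).items(): print(k,look('top',f'plane_{k}_centre',n,8,c=c))
for k in('spool_clamp_centre','glue_jar_centre'):
  for r in tip_of(k,'top')[:1]: print(k,onz(c,r['uv'],Z[k])[0])
c=cap('side')
for k in PL: print(k,[(round(r['confidence'],2),onz(c,r['uv'],Z[f'plane_{k}_centre']+8)[0].round(0)) for r in tip_of(f'plane_{k}_centre','side')[:2]])
```

```text
tiny (np.float64(470.2992157474956), np.float64(-159.82118089833835), np.float64(6.2402400436907755), np.float64(0.07067921711726655))
small (np.float64(631.0904307048231), np.float64(302.92661480805344), np.float64(0.31876772421346367), np.float64(0.07159453964565787))
medium (np.float64(459.34331497079927), np.float64(146.35182914593344), np.float64(2.85566694153517), np.float64(0.07928994082840235))
large (np.float64(622.5928253898371), np.float64(-151.2954297552522), np.float64(3.8312453927068155), np.float64(0.3124279147513581))
spool_clamp_centre [623.00468462   7.34155629  32.        ]
glue_jar_centre [457.15610327   3.94508095  30.        ]
tiny [(0.5, array([ 478., -170.,   18.]))]
small [(0.59, array([628., 302.,  20.])), (0.42, array([456.,  15.,  20.]))]
medium [(0.94, array([461., 149.,  22.]))]
large [(0.92, array([ 616., -148.,   25.]))]
```

View pics/top2c.png

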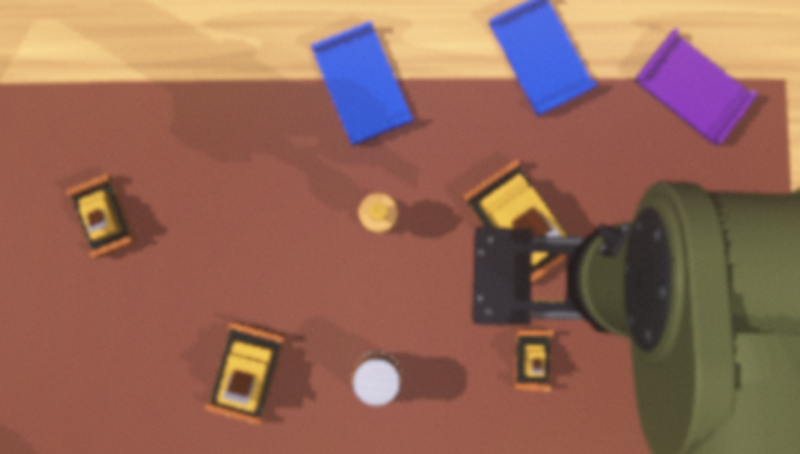

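View pics/w9.png

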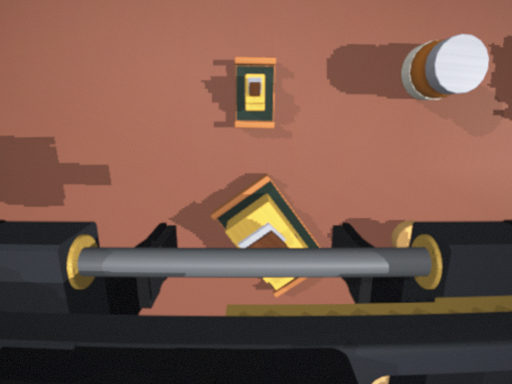

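The tiny plane sits centred in its cradle at (255,92). In the top crop the other three lie inside their stops: (98,215), (246,372), and (520,215), which the gripper partly hides but which an earlier clear fit put within 2 mm. The clamp and jar have not moved, so I'm handing the job in.

```bash
python3 -c "
from rig import *
print(finish_job())"
```

```text
the job is handed in; nothing more can be done
None
```

All four planes stand in the cradles of their own size, the clamp and jar were left where they stood, and the job was handed in at about 37 s; no verdict was returned.

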